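Queue relay modules behind the spring gate of the test lane

ROBOT

A 6-joint arm with a two-finger parallel gripper is mounted at the origin on the work surface. World frame = base frame: x ahead of the robot, y to its left, z up, the work surface at z = 0. Lengths are in mm, angles in rad, forces in N, time in s.
With the tool pointing down it reaches from about 300 to 775 mm from the base axis. Payload 14.6 kg.
Tool frame: the origin (TCP) lies between the finger pads; the fingertips stand 25 mm ahead of it and the grasp point (between the pads) lies 6 mm ahead of it; z points along the fingers, y is the line along which they close (so a half turn about z gives the same grasp; the last joint's range is limited). The gripper opens to 94 mm and grips with 3 to 60 N. Pads are 16 mm wide; open, the fingers measure 119 mm over their backs; the gripper's body (75 mm by 177 mm) begins 78 mm behind the grasp point.
Start: joints at [1.039, 0.3, 1.521, -0, 1.321, -0.067], TCP at [246.53, 491.642, 230.446] pointing down, gripper open.
Joint ranges: [-3.03, 3.03], [-0.79, 2.21], [0.23, 2.52], [-1.04, 4.18], [0, 3.07], [-2.55, 2.55]. Speed limits (rad/s): [2.22, 2.22, 2.57, 3.14, 3.14, 3.14].

INTERFACE

Orientations are given as [roll, pitch, yaw] about the fixed x, y, z axes, in that order (R = Rz(yaw) Ry(pitch) Rx(roll)).
In Python, from cell import manip gives the robot as it stands. The module is installed in compiled form; this text tells all that it offers.
- The arm moves only by the tool step_arm, never from a script. Its argument "series" is one flat list of numbers, 5 for each row, row after row: the shift along the world's x, y, z in mm, then the turn about the world's z in rad, then the closure, from 0 (fully open) to 1 (shut). In form: [dx, dy, dz, spin, jaw, dx, dy, dz, spin, jaw, ...]. A call has 1 to 20 rows; each row shifts and turns the commanded pose from where the row before left it; what a row does not reach is not made up. A row lasts 1/8 s, in which the tool goes at most 62.5 mm and 10.7 degrees, less where a joint would pass 70% of its speed; a pose out of reach is approached as far as the arm can. A call is refused whole if a number of a shift passes 62.5 or a number of a turn 0.188, either way. A call with a gripper value outside its range is refused whole. The fingers move at their own pace and stop on an object; "squeeze" is the grip in N (left out, the last holds). Time passes only in rows, so rows that do not move let the fingers close. It gives the time, the measured TCP pose, the force, the opening and the grip force at its end, in the units of the state.
- manip.read_state(): the state, without advancing time (a new reading comes with each control period).
- manip.camera(name): name is "scene" or "top"; returns (picture, depth): 420x560x3 uint8, blue, green, red; 420x560 float32, mm along the optical axis (not along the pixel's ray), 0 where there is no reading.
- manip.camera_info(name): a dict with "fovy" (degrees; the focal length in pixels is half the picture's height over the tangent of half this angle, whatever the lens; pixels are square), "cx", "cy" (the principal point, pixels), "k1" (the pictures are not rectified: a ray, as slopes to the right and down, at radius r is drawn at 1 + k1 r^2 times it, then the intrinsics apply), "eye" and "orientation" of the camera in the world. Camera axes: x right, y down, z forward; pixel columns grow to the right and rows downward; lengths in mm; the calibration is good to about 2 mm. A picture is of the moment at which its call begins. camera_info takes no time and is no camera call.
- manip.sign_off(): hands the job in; it is judged then, once.
The state is a dict: "clock": time; "joints": joint angles; "qd": joint speeds; "effort": joint torques, N m; "eef_pos": TCP position; "eef_rot": TCP orientation; "wrist_force": force on the tool from outside, world axes, zero at the start; "moment": the same for the moment, N m; "finger_gap": finger opening in mm; "finger_force": force on a finger pad.
Only numpy, scipy, OpenCV 4.12 (cv2) and the standard library are available. Lean on these libraries where they do the work, as an engineer would, in place of code of your own. Each camera call takes 0.05 s, during which the arm holds its last target. There are 200 camera calls.

TASK

First lift the finned heat sink out of the way of the drawer and put it on the grey mat, then pull the drawer out to its stop. Take every relay module out of the drawer, set it on the open entry shelf of the test lane and push it in through the spring flap gate (never lift one over it), so that all of them are queued inside and the gate has shut behind them. Finally push the drawer fully shut; leave the solder spool, torch and meter alone.

Things in the scene. Friction and masses are not known exactly. Their poses are not given: they have to be found in the camera images.
- cabinet: low grey one-drawer parts cabinet fixed to the bench, 170 deep (x) x 258 wide (y) x 62 mm high. Origin: centre of its underside; its front looks to its -x, front edge of the housing at x = -85 mm. It stands on the robot's left or right
- drawer (a joint): drawer travel in m: 0 shut, 0.15 at its stop, along the cabinet's -x; friction about 1.2 N, stays where left. Front panel 12 mm thick (outer face at cabinet x = -97 mm when shut), 248 wide, z 8 to 56 mm. Inside, when shut: x from -85 to 50 mm, 236 mm wide (y), floor at z = 12 mm, side and back walls up to z = 42 mm
- drawer_handle (a point): middle of the drawer's bar handle: a round steel bar 8 mm thick, 90 mm long along the cabinet's y, 35 mm in front of the front panel and 40 mm above the bench; free to be pinched from above. At cabinet (-132 mm, 0, 40 mm) when shut; its frame is parallel to the cabinet's
- lane: queue lane fixed to the bench on the side opposite the cabinet: a straight aluminium channel along its x, 352 mm long (x from -270 to 82 mm), floor top at z = 6 mm; +x leads in. Origin: on the bench under the centre line, 140 mm inside the gate. Modules queue in it one behind the other, with room for four; one pushed in shoves the earlier ones on
- entry (a point): middle of the open entry shelf's floor, at lane (-205, 0, 6) mm; frame parallel to the lane's. The shelf runs from lane x = -270 to -140 mm between low rails (top at z = 16 mm) 52 mm apart, y from -26 to 26 mm; its outer end is open
- gate_mid (a point): middle of the gate opening on the lane's floor, at lane (-140, 0, 6) mm; frame parallel to the lane's. Nothing spans the opening above the flap, so fingers pointing down can follow a module through. Behind it: white walls up to z = 42 mm, y from -26 to 32 mm, open above up to lane x = -40 mm, then a clear cover (z 42 to 45 mm) to the end wall at x = 76 mm
- gate (a joint): angle of the grey spring flap in rad: 0 shut (across the lane), up to 1.6 swung inward (+x) about an upright hinge at lane (-140 mm, 29 mm). The flap is 53 mm long, 3 mm thick, z from 9 to 41 mm; a weak spring (under 0.6 N at its edge) shuts it. A module's rear must be about 55 mm past the gate for the flap to clear it and shut
- mat: grey mat fixed on the bench, 150 (x) x 110 (y) x 3 mm; origin: centre of its underside. It lies between cabinet and lane
- heatsink: aluminium finned heat sink, 70 (its x, along the fins) x 46 (y) x 32 mm high, 160 g; origin: centre of its underside, z up. At the start it lies on the bench in front of the drawer, in its way, its x roughly along the cabinet's y
- relay0: relay module: dark base 36 x 44 x 12 mm (its x, y, z), across its middle a white block 36 x 22 mm up to 30 mm height, flush with the base's two x faces; green terminals and small capacitors on the base beside the block; 90 g. Origin: centre of its underside, z up. At the start it stands in the shut drawer, its x within about 0.1 rad of the cabinet's x, or it is absent (None)
- relay1: relay module: dark base 36 x 44 x 12 mm (its x, y, z), across its middle a white block 36 x 22 mm up to 30 mm height, flush with the base's two x faces; green terminals and small capacitors on the base beside the block; 90 g. Origin: centre of its underside, z up. At the start it stands in the shut drawer, its x within about 0.1 rad of the cabinet's x, or it is absent (None)
- relay2: relay module: dark base 36 x 44 x 12 mm (its x, y, z), across its middle a white block 36 x 22 mm up to 30 mm height, flush with the base's two x faces; green terminals and small capacitors on the base beside the block; 90 g. Origin: centre of its underside, z up. At the start it stands in the shut drawer, its x within about 0.1 rad of the cabinet's x, or it is absent (None)
- relay3: relay module: dark base 36 x 44 x 12 mm (its x, y, z), across its middle a white block 36 x 22 mm up to 30 mm height, flush with the base's two x faces; green terminals and small capacitors on the base beside the block; 90 g. Origin: centre of its underside, z up. At the start it stands in the shut drawer, its x within about 0.1 rad of the cabinet's x, or it is absent (None)
- spool: steel solder spool, 60 mm across, 38 mm high, standing at the back of the bench; origin: centre of underside; leave alone
- torch: black torch standing on its 48 mm head, 125 mm high, at the left; origin: centre of underside; leave alone
- meter: black hand meter lying on the bench at the right, 130 x 70 x 32 mm; origin: centre of underside; leave alone
There are look-alikes about, which are no part of the job. Several things have the shape of the mat; the one meant has the colours described above.

How it is judged:
By the outcome, as a careful person would: the job done as asked, in the order asked, and still so for the second after the job is handed in, with the robot touching nothing.
Of relay0, relay1, relay2, relay3 only 3 to 4 are there at a start; the rules pass over those that are not, and their reading is None.
At some moment in a run one of heatsink may be knocked a few centimetres aside while the robot is not near it.
Once in a run the grip may slacken for a moment while it holds something.
It also fails if it takes over 210 s, if anything falls off the work surface, if the arm or the gripper's body presses on something with over 40 N, if the wrist force passes 120 N, or if a joint passes its speed limit or range.

## Working session

There is one attempt and no reset: what is moved stays moved. The work goes in short steps, Python scripts to look and compute and a tool call to move; the robot and the scene stay as the last step left them, time stands still between calls to the robot, and variables do not carry over. Pictures are saved under pics/ and viewed, at most 17 in all, crops included, and the job is handed in when it is done.

Besides the shell and the picture viewer there is one more tool, called after ">>>" as name(argument=value, ...) on one line, values as JSON. step_arm: Moves the arm, as the interface text tells. Its arguments: {"type":"object","properties":{"series":{"type":"array"},"squeeze":{"type":"number"}},"required":["series"]}

```bash
mkdir -p pics; cat > h.py <<'E'
import numpy as np, cv2
from cell import manip
from scipy.spatial.transform import Rotation as R
def rot(o):
    o=np.array(o,float)
    return o if o.shape==(3,3) else R.from_euler('xyz',o).as_matrix()
def ray(info,u,v):
    f=210/np.tan(np.radians(info['fovy'])/2)
    K=np.array([[f,0,info['cx']],[0,f,info['cy']],[0,0,1.]])
    uv=np.atleast_2d(np.stack([np.ravel(u),np.ravel(v)],1)).astype(float)
    p=cv2.undistortPoints(uv[:,None],K,np.array([info['k1'],0,0,0.]))[:,0]
    return np.c_[p,np.ones(len(p))]@rot(info['orientation']).T
def plane(name,u,v,z):
    i=manip.camera_info(name); d=ray(i,u,v); e=np.array(i['eye'],float)
    return e+d*((z-e[2])/d[:,2])[:,None]
def pts(name,u,v,dep):
    i=manip.camera_info(name); return np.array(i['eye'],float)+ray(i,u,v)*np.ravel(dep)[:,None]
def cloud(name,dep):
    v,u=np.mgrid[:420,:560]; return pts(name,u,v,dep).reshape(420,560,3)
def snap(name,tag):
    im,d=manip.camera(name); cv2.imwrite(f'pics/{tag}.png',im); np.save(f'pics/{tag}.npy',d); return im,d
E
python3 - <<'E'
from h import *
for n in('scene','top'):
    print(manip.camera_info(n)); snap(n,n+'0')
print(manip.read_state())
E
```

```text
{'fovy': 51.35020911922694, 'cx': 274.6082204558318, 'cy': 211.0865818939935, 'k1': 0.04292133323063949, 'eye': array([1099.46730536, -806.7069337 ,  897.39449579]), 'orientation': array([-2.26850388,  0.00520568,  0.6416753 ])}
{'fovy': 47.189394597480074, 'cx': 283.10737976949395, 'cy': 207.75186784902263, 'k1': -0.10777540272300902, 'eye': array([ 349.42108289,   -2.96905553, 1424.51694155]), 'orientation': array([-3.03405941, -0.01159689, -1.55737195])}
{'clock': 0.1, 'joints': array([ 1.03941120e+00,  3.00394027e-01,  1.52152129e+00, -9.46801689e-06,
        1.32066027e+00, -6.66215479e-02]), 'qd': array([ 0.00037864, -0.00189029, -0.00145129,  0.00030805, -0.00080501,
       -0.00162645]), 'effort': array([ 9.45560205e-04, -5.32639146e+01, -3.53283513e+01,  7.09014013e-02,
        2.35521037e-02, -9.77606578e-05]), 'eef_pos': array([246.42912253, 491.47826052, 229.95387568]), 'eef_rot': array([-3.14061129e+00, -5.62856607e-05,  2.67683139e+00]), 'wrist_force': array([-0.25695904,  0.33063362, -0.35022083]), 'moment': array([ 0.0109722 ,  0.02158654, -0.02254563]), 'finger_force': 0.0, 'finger_gap': 93.97679274460752}
```

View pics/top0.png

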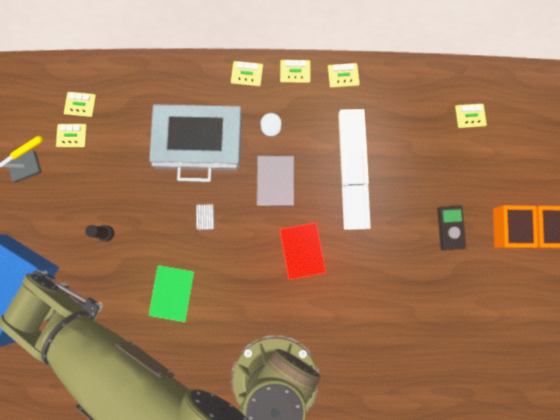

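View pics/scene0.png

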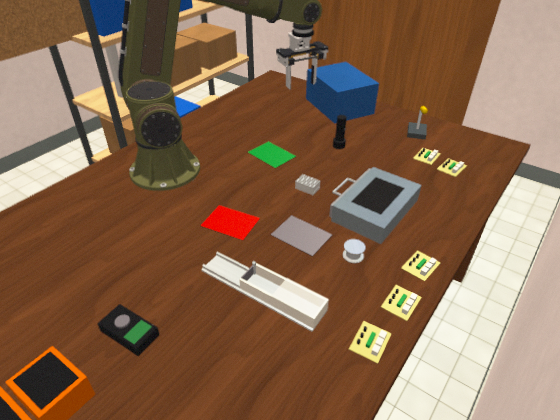

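Top view: cabinet (196,135) with handle (194,175). Heat sink at (205,217). Lane along (355,170) with its gate near row 185. For the mat, the candidates are grey (275,180), red (303,250) and green (172,293), so grey is the one meant. For the heat sink, the only finned object is at (205,217). The yellow boards are not relays. Next I'll check with a close crop and measure.

```bash
python3 - <<'E'
from h import *
im=cv2.imread('pics/top0.png'); d=np.load('pics/top0.npy'); P=cloud('top',d)
z=P[...,2]
def rect(m,zz,name):
    m=cv2.morphologyEx(m.astype(np.uint8),cv2.MORPH_OPEN,np.ones((2,2)))
    c=max(cv2.findContours(m,cv2.RETR_EXTERNAL,cv2.CHAIN_APPROX_NONE)[0],key=cv2.contourArea)[:,0]
    w=plane('top',c[:,0],c[:,1],zz)[:,:2].astype(np.float32)
    r=cv2.minAreaRect(w); print(name,r, 'box',cv2.boxPoints(r).round(0).tolist())
def win(x0,x1,y0,y1):
    m=np.zeros((420,560),bool); m[y0:y1,x0:x1]=1; return m
print('zmed bench',np.median(z[240:260,220:260]), 'cab',np.median(z[110:114,160:235]))
rect(win(140,250,95,178)&(z>50),62,'cab')
rect(win(190,222,198,236)&(z>16),32,'hs')
hsv=cv2.cvtColor(im,cv2.COLOR_BGR2HSV)
g=(hsv[...,1]<60)&(hsv[...,2]>90)
rect(win(250,300,145,212)&g,3,'mat')
rect(win(330,380,100,240)&(z>35),42,'lanewalls')
rect(win(330,380,100,240)&g&(z<30),16,'entryshelf')
rect(win(170,220,168,190)&(z>25),40,'handle')
c1=cv2.resize(im[95:245,140:300],None,fx=4,fy=4,interpolation=cv2.INTER_CUBIC)[:600,:]
c2=cv2.resize(im[100:240,330:380],None,fx=4,fy=4,interpolation=cv2.INTER_CUBIC)
o=np.zeros((600,800,3),np.uint8); o[:600,:600]=c1[:,:600]; o[:560,600:800]=c2
cv2.imwrite('pics/crop0.png',o)
E
```

```text
zmed bench 0.46032952071811906 cab 63.071540931227105
cab ((701.497314453125, 239.8511962890625), (260.193359375, 184.09510803222656), 89.84646606445312) box [[609.0, 110.0], [793.0, 110.0], [794.0, 370.0], [610.0, 370.0]]
hs ((468.0908508300781, 218.58558654785156), (67.47423553466797, 23.440019607543945), 1.757350206375122) box [[434.0, 229.0], [435.0, 206.0], [502.0, 208.0], [501.0, 231.0]]
mat ((582.290283203125, 4.957424163818359), (148.55514526367188, 108.40709686279297), 0.8440814018249512) box [[507.0, 58.0], [509.0, -50.0], [657.0, -48.0], [656.0, 60.0]]
lanewalls ((681.0684814453125, -224.3814239501953), (223.41571044921875, 72.22494506835938), 2.320399761199951) box [[568.0, -193.0], [571.0, -265.0], [794.0, -256.0], [791.0, -184.0]]
entryshelf ((506.66522216796875, -235.11239624023438), (136.3578643798828, 80.9668197631836), 2.7712225914001465) box [[437.0, -198.0], [441.0, -279.0], [577.0, -272.0], [573.0, -191.0]]
handle ((591.65185546875, 242.07875061035156), (35.61661911010742, 99.59236907958984), 0.7085806131362915) box [[573.0, 292.0], [574.0, 192.0], [610.0, 193.0], [609.0, 292.0]]
```

View pics/crop0.png

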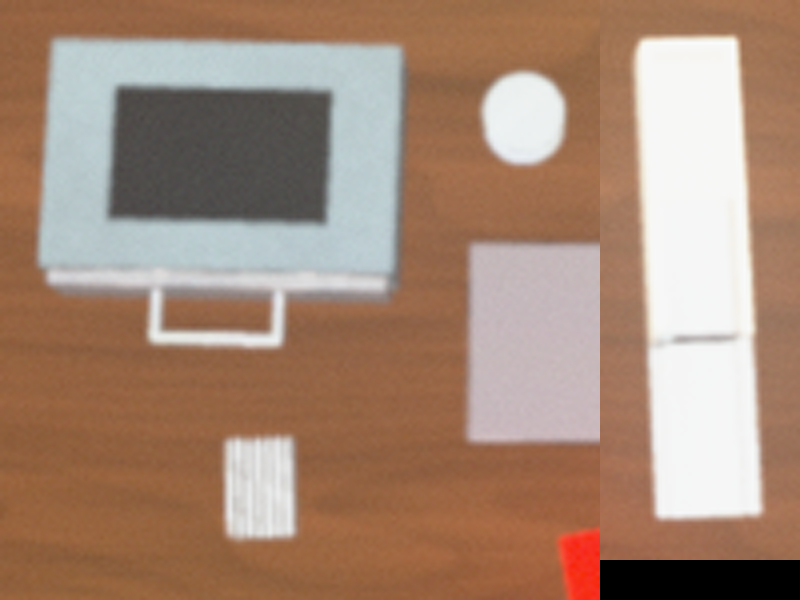

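```bash
python3 - <<'E'
from h import *
im=cv2.imread('pics/top0.png'); 
hsv=cv2.cvtColor(im,cv2.COLOR_BGR2HSV)
m=np.zeros((420,560),np.uint8); m[195:240,185:230]=((hsv[195:240,185:230,1]<70)&(hsv[195:240,185:230,2]>110))
c=max(cv2.findContours(m,cv2.RETR_EXTERNAL,cv2.CHAIN_APPROX_NONE)[0],key=cv2.contourArea)[:,0]
print(cv2.boundingRect(c)); w=plane('top',c[:,0]+0.,c[:,1]+0.,32)[:,:2].astype(np.float32); print(cv2.minAreaRect(w))
# scene view check
sc=cv2.imread('pics/scene0.png'); h2=cv2.cvtColor(sc,cv2.COLOR_BGR2HSV)
m=np.zeros((420,560),np.uint8); m[170:198,290:325]=(h2[170:198,290:325,1]<60)&(h2[170:198,290:325,2]>80)
c=max(cv2.findContours(m,cv2.RETR_EXTERNAL,cv2.CHAIN_APPROX_NONE)[0],key=cv2.contourArea)[:,0]
w=plane('scene',c[:,0]+0.,c[:,1]+0.,32)[:,:2]; print('scene',w.min(0),w.max(0))
def enh(a,lo,hi): return np.clip((a.astype(float)-lo)*255/(hi-lo),0,255).astype(np.uint8)
a=cv2.resize(enh(im[100:240,330:380],150,255),None,fx=4.2,fy=4.2,interpolation=cv2.INTER_CUBIC)
b=cv2.resize(enh(sc[245:330,195:335],90,255),None,fx=4.1,fy=4.1,interpolation=cv2.INTER_CUBIC)
o=np.zeros((600,800,3),np.uint8); o[:a.shape[0],:a.shape[1]]=a; o[:b.shape[0],215:215+b.shape[1]]=b
cv2.imwrite('pics/crop1.png',o)
E
```

```text
(196, 204, 18, 26)
((471.0762023925781, 211.42747497558594), (73.54248046875, 49.8067512512207), 1.648582935333252)
scene [435.72414246 155.29838531] [526.42009475 237.18551573]
```

View pics/crop1.png

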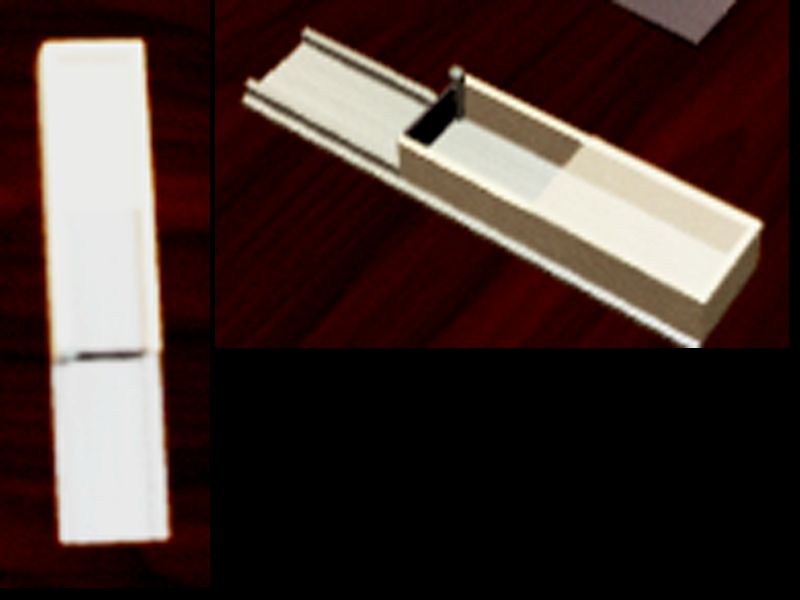

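>>> step_arm(series=[30,-40,0,0.15,0,30,-40,0,0.15,0,30,-40,0,0.165,0,30,-40,0,0,0,30,-40,-30,0,0,30,-40,-30,0,0,30,-30,-20,0,0,10,0,0,0,0,0,0,0,0,0], squeeze=25)

```text
clock: 1.23
eef_pos: [466.7, 222.0, 150.6]
eef_rot: [3.141, -0.0, 3.141]
wrist_force: [-0.7, -0.2, -0.6]
finger_gap: 93.9
finger_force: 0.0
```

Crop: the entry shelf is the lower part of the lane, with rails. The dark flap is at the gate, with its hinge on the robot's left (+y) side. The heat sink's centre is about (471,213).

>>> step_arm(series=[4,-9,-40,0,0,0,0,-40,0,0,0,0,-30,0,0,0,0,-10,0,0,0,0,0,0,0.6,0,0,0,0,0.6,0,0,0,0,0.6,0,0,0,0,0.6,0,0,0,0,0.6,0,0,0,0,0.6], squeeze=25)

```text
clock: 2.48
eef_pos: [470.6, 212.6, 30.7]
eef_rot: [-3.141, 0.0, -3.141]
wrist_force: [-0.3, -2.4, 3.7]
finger_gap: 46.3
finger_force: 24.7
```

>>> step_arm(series=[0,0,30,0,0.6,0,0,35,0,0.6,20,-40,0,0,0.6,20,-40,0,0,0.6,20,-40,0,0,0.6,20,-40,0,0,0.6,31,-47,0,0,0.6,0,0,-20,0,0.6,0,0,0,0,0.6])

```text
clock: 3.6
eef_pos: [580.5, 5.4, 73.7]
eef_rot: [3.141, -0.004, 3.141]
wrist_force: [-0.3, 0.9, -2.8]
finger_gap: 46.2
finger_force: 24.7
```

>>> step_arm(series=[1,0,-20,0,0.6,0,0,-15,0,0.6,0,0,-7,0,0.6,0,0,0,0,0.6,0,0,0,0,0.0,0,0,0,0,0.0,0,0,0,0,0,0,0,30,0,0,0,0,40,0,0,0,0,50,0,0,-20,40,20,-0.18,0.3])

```text
clock: 4.97
eef_pos: [563.7, 44.6, 176.4]
eef_rot: [3.141, 0.004, 2.957]
wrist_force: [0.5, 1.6, -1.3]
finger_gap: 87.0
finger_force: 0.0
```

>>> step_arm(series=[2,25,0,-0.174,0.745,2,25,0,-0.174,0.745,2,25,0,-0.174,0.745,2,25,0,-0.174,0.745,2,25,0,-0.174,0.745,2,25,0,-0.174,0.745,0,25,0,-0.174,0.745,0,21,0,-0.17,0.745,0,0,-40,0,0.745,0,0,-30,0,0.745,0,0,0,0,0.745])

```text
clock: 6.35
eef_pos: [573.5, 241.3, 101.5]
eef_rot: [-3.138, 0.001, 1.574]
wrist_force: [-0.0, 0.8, 0.4]
finger_gap: 24.2
finger_force: 0.0
```

```bash
python3 - <<'E'
from h import *
snap('top','top1'); snap('scene','sc1')
im=cv2.imread('pics/top1.png'); a=im[95:245,150:310]; b=cv2.imread('pics/sc1.png')[120:270,240:440]
a=cv2.resize(a,None,fx=2.4,fy=2.4,interpolation=cv2.INTER_CUBIC);b=cv2.resize(b,None,fx=2,fy=2)
o=np.zeros((400,790,3),np.uint8);o[:360,:384]=a;o[:300,388:788]=b;cv2.imwrite('pics/c2.png',o)
E
```

```text
(no output)
```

View pics/c2.png

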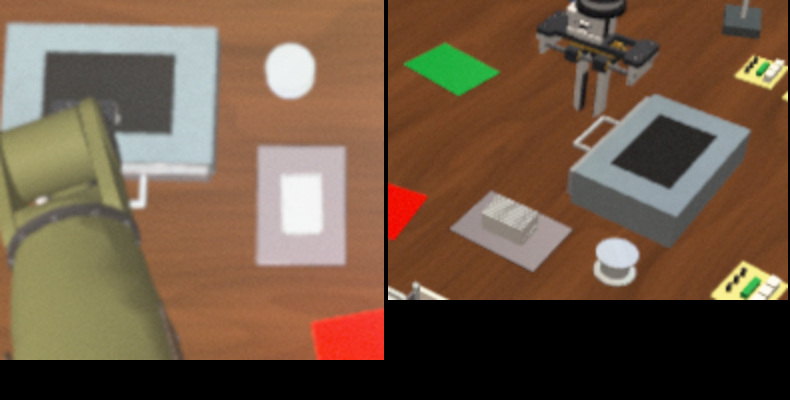

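The heat sink sits on the mat near its centre (crop (302,203)), and the gripper hovers over the handle bar. Next I'll descend, pinch and pull.

>>> step_arm(series=[2,0,-30,0,0.745,0,0,-26,0,0.745,0,0,0,0,0.745,0,0,0,0,1,0,0,0,0,1,0,0,0,0,1], squeeze=30)

```text
clock: 7.2
eef_pos: [577.4, 241.9, 49.3]
eef_rot: [3.139, -0.001, 1.574]
wrist_force: [-0.4, -0.8, 6.7]
finger_gap: 6.6
finger_force: 30.0
```

>>> step_arm(series=[-12,0,0,0,1,-15,0,0,0,1,-15,0,0,0,1,-15,0,0,0,1,-15,0,0,0,1,-15,0,0,0,1,-15,0,0,0,1,-15,0,0,0,1,-15,0,0,0,1,-12,0,0,0,1,-5,0,0,0,1,0,0,0,0,1])

```text
clock: 8.7
eef_pos: [428.7, 243.7, 49.2]
eef_rot: [3.136, -0.005, 1.574]
wrist_force: [3.5, 15.1, 2.9]
finger_gap: 6.9
finger_force: 30.0
```

>>> step_arm(series=[-3,2,0,0,1,-2,0,0,0,1,0,0,0,0,1,0,0,0,0,1])

```text
clock: 9.2
eef_pos: [428.3, 244.1, 49.5]
eef_rot: [3.127, -0.004, 1.573]
wrist_force: [41.5, -3.1, -18.8]
finger_gap: 6.9
finger_force: 30.0
```

At the stop. Release, lift, move aside, look.

>>> step_arm(series=[5,0,0,0,1,0,0,0,0,0.745,0,0,0,0,0.745,0,0,40,0,0.5,0,0,60,0,0.4,-20,-60,30,0,0.4,-20,-60,0,0,0.4,0,-60,0,0,0.4,0,-60,0,0,0.4,0,-60,0,0,0.4,0,0,0,0,0.4])

```text
clock: 10.58
eef_pos: [389.3, -52.2, 174.2]
eef_rot: [-3.141, 0.0, 1.568]
wrist_force: [0.1, 1.0, -0.3]
finger_gap: 56.4
finger_force: 0.0
```

```bash
python3 - <<'E'
from h import *
snap('top','top2'); snap('scene','sc2')
a=cv2.imread('pics/top2.png')[130:240,140:260]; b=cv2.imread('pics/sc2.png')[150:250,280:400]
a=cv2.resize(a,None,fx=4,fy=4,interpolation=cv2.INTER_CUBIC);b=cv2.resize(b,None,fx=2.5,fy=2.5,interpolation=cv2.INTER_CUBIC)
o=np.zeros((450,790,3),np.uint8);o[:440,:480]=a;o[:250,485:785]=b;cv2.imwrite('pics/c3.png',o)
E
```

```text
(no output)
```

View pics/c3.png

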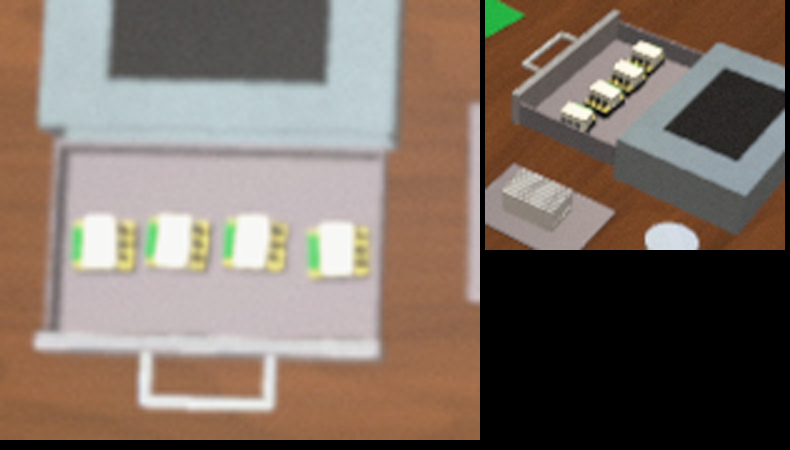

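Four modules in a row, with white blocks at crop (97,242), (174,242), (250,242) and (337,250). The drawer is fully open and the heat sink is on the mat.

```bash
cat > mod.py <<'E'
from h import *
def modules(im,zt,win):
    x0,x1,y0,y1=win; h=cv2.cvtColor(im,cv2.COLOR_BGR2HSV).astype(int)
    m=np.zeros(im.shape[:2],np.uint8); s=h[y0:y1,x0:x1]
    m[y0:y1,x0:x1]=(s[...,2]>225)&(s[...,1]<35)
    out=[]
    for c in cv2.findContours(m,cv2.RETR_EXTERNAL,cv2.CHAIN_APPROX_NONE)[0]:
        if cv2.contourArea(c)<40: continue
        c=c[:,0]; w=plane('top',c[:,0]+0.,c[:,1]+0.,zt)[:,:2].astype(np.float32); r=cv2.minAreaRect(w)
        out.append((np.round(r[0],1),np.round(r[1],1),round(r[2],1),c.min(0),c.max(0)))
    return out
E
python3 - <<'E'
from mod import *
im=cv2.imread('pics/top2.png')
for o in modules(im,42,(150,238,165,215)): print(o)
q=lambda x,y:(330+x/4.2,100+y/4.2)
def pr(n,x,y,z): u,v=q(x,y); print(n,plane('top',u,v,z)[0].round(1))
pr('flap hinge',62,357,41);pr('flap end',147,353,41)
pr('wall R inner gate',142,345,42); pr('wall R inner far',140,210,42)
pr('wall L outer gate',53,350,42);pr('wall R outer gate',161,350,42)
pr('wall L outer end',38,42,42);pr('wall R outer end',145,40,42)
pr('shelf end L',60,543,6);pr('shelf end R',170,540,6)
s=lambda x,y:(195+(x-215)/4.1,245+y/4.1)
def ps(n,x,y,z): u,v=s(x,y); print(n,plane('scene',u,v,z)[0].round(1))
ps('railL end top',307,30,16);ps('railR end outer',246,98,16);ps('railR inner top end',250,82,16)
ps('wallR gate top outer',401,140,42);ps('wallR end top outer',703,304,42);ps('wallL end outer',763,224,42);ps('hinge',458,70,42)
E
```

```text
(array([543.8, 156.7]), array([38.2, 20.4]), 1.5, array([220, 185], dtype=int32), array([227, 198], dtype=int32))
(array([547.4, 219.3]), array([35.3, 23.2]), 0.8, array([198, 184], dtype=int32), array([206, 196], dtype=int32))
(array([545.9, 329.5]), array([35.9, 20.7]), 2.4, array([161, 184], dtype=int32), array([168, 196], dtype=int32))
(array([547.3, 275. ]), array([22.6, 38.3]), 85.1, array([179, 183], dtype=int32), array([187, 196], dtype=int32))
flap hinge [ 568.4 -196.1   41. ]
flap end [ 572.3 -255.7   41. ]
wall R inner gate [ 577.7 -252.    42. ]
wall R inner far [ 673.7 -251.4   42. ]
wall L outer gate [ 573.1 -189.7   42. ]
wall R outer gate [ 574.4 -265.3   42. ]
wall L outer end [ 794.3 -179.7   42. ]
wall R outer end [ 797.5 -256.2   42. ]
shelf end L [ 441.2 -199.5    6. ]
shelf end R [ 444.4 -277.8    6. ]
railL end top [ 445.1 -208.1   16. ]
railR end outer [ 455.4 -278.6   16. ]
railR inner top end [ 447.5 -266.6   16. ]
wallR gate top outer [ 577.3 -262.2   42. ]
wallR end top outer [ 795.9 -253.3   42. ]
wallL end outer [ 793.6 -183.7   42. ]
hinge [ 568.5 -194.4   42. ]
```

>>> step_arm(series=[39,52,0,0.045,0.4,39,52,0,0,0.4,39,52,0,0,0.4,39,53,0,0,0.4,0,0,-40,0,0.4,0,0,-34,0,0.4,0,0,-30,0,0.4,0,0,-27,0,0.4,0,0,0,0,0.4,0,0,0,0,0.8,0,0,0,0,0.8,0,0,0,0,0.8,0,0,0,0,0.8], squeeze=20)

```text
clock: 12.3
eef_pos: [540.0, 151.5, 44.4]
eef_rot: [3.14, -0.001, 1.619]
wrist_force: [-0.7, 2.6, 6.3]
finger_gap: 35.8
finger_force: 20.0
```

>>> step_arm(series=[0,0,0,0,0.5,0,0,0,0,0.5,0,5.5,-2,0,0.5,0,0,0,0,0.5,0,0,0,0,0.8,0,0,0,0,0.8,0,0,0,0,0.8,0,0,0,0,0.8], squeeze=25)

```text
clock: 13.3
eef_pos: [539.4, 156.6, 41.2]
eef_rot: [-3.142, 0.0, 1.619]
wrist_force: [0.1, -0.5, -0.8]
finger_gap: 36.1
finger_force: 25.0
```

>>> step_arm(series=[0,0,30,0,0.8,0,0,40,0,0.8,-3,-35,0,0,0.8,-3,-35,0,0,0.8,-3,-35,0,0,0.8,-3,-35,0,0,0.8,-3,-35,0,0,0.8,-3,-35,0,0,0.8,-3,-35,0,0,0.8,-3,-35,0,0,0.8,-3,-35,0,0,0.8,-3,-35,0,0,0.8,0,-39,0,0,0.8,0,0,0,0,0.8,0,0,0,0,0.8])

```text
clock: 15.18
eef_pos: [509.3, -232.0, 111.0]
eef_rot: [-3.141, -0.0, 1.619]
wrist_force: [-0.3, -0.1, -1.3]
finger_gap: 36.1
finger_force: 25.0
```

>>> step_arm(series=[0,0,-40,0,0.8,0,0,-20,0,0.8,0,0,-6,0,0.8,0,0,-4,0,0.8,0,0,-2,0,0.8,0,0,0,0,0.8])

```text
clock: 15.92
eef_pos: [509.7, -232.4, 39.7]
eef_rot: [3.141, 0.0, 1.619]
wrist_force: [0.2, 0.9, -0.8]
finger_gap: 35.9
finger_force: 25.0
```

>>> step_arm(series=[0,0,-3,0,0.8,0,0,-1,0,0.8,0,0,0,0,0.5,0,0,0,0,0.45,0,0,0,0,0.45,0,0,30,0,0.45,0,0,30,0,0.6,-30,0,0,0.188,0.8,-30,0,0,0.188,1,-20,0,0,0.188,1,0,0,0,0.188,1,0,0,0,0.188,1,0,0,0,0.188,1,0,0,0,0.188,1,0,0,0,0.188,1,0,0,0,0.066,1,0,0,0,0,1])

```text
clock: 18.05
eef_pos: [429.5, -232.4, 95.3]
eef_rot: [-3.142, 0.0, -3.099]
wrist_force: [0.1, -0.0, 0.8]
finger_gap: 0.6
finger_force: 0.0
```

```bash
python3 - <<'E'
from mod import *
i1,_=snap('top','top3'); i2,_=snap('scene','sc3')
a=i1[150:250,320:390]; b=i2[225:335,180:340]
a=cv2.resize(a,None,fx=4,fy=4,interpolation=cv2.INTER_CUBIC);b=cv2.resize(b,None,fx=3.1,fy=3.1,interpolation=cv2.INTER_CUBIC)
o=np.zeros((420,790,3),np.uint8);o[:400,:280]=a;o[:341,285:781]=b;cv2.imwrite('pics/c4.png',o)
E
```

```text
(no output)
```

View pics/c4.png

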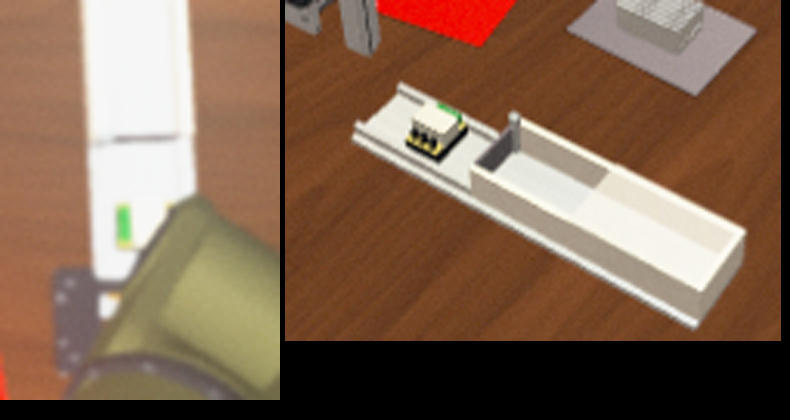

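>>> step_arm(series=[0,-3,-30,0,1,0,0,-30,0,1,20,0.8,0,0,1,18,0.8,0,0,1,12,0.5,0,0,1,12,0.5,0,0,1,12,0.5,0,0,1,12,0.5,0,0,1,0,0,0,0,1])

```text
clock: 19.27
eef_pos: [516.1, -231.7, 35.2]
eef_rot: [-3.141, 0.0, -3.098]
wrist_force: [-0.8, -0.0, 0.2]
finger_gap: 0.4
finger_force: 0.0
```

>>> step_arm(series=[10,0.4,0,0,1,10,0.4,0,0,1,10,0.4,0,0,1,10,0.4,0,0,1,10,0.4,0,0,1,10,0.4,0,0,1,10,0.4,0,0,1,10,0.4,0,0,1,10,0.4,0,0,1,10,0.4,0,0,1,10,0.4,0,0,1,0,0,0,0,1])

```text
clock: 20.78
eef_pos: [626.1, -227.3, 35.2]
eef_rot: [-3.141, 0.001, -3.098]
wrist_force: [-0.1, 0.8, 0.0]
finger_gap: 0.7
finger_force: 0.3
```

>>> step_arm(series=[-4,0,0,0,1,0,0,40,0,1,0,0,40,0,1,0,0,20,0,0.6,-6,37,0,-0.132,0.4,-6,37,0,-0.132,0.4,-6,37,0,-0.132,0.4,-6,37,0,-0.132,0.4,-6,37,0,-0.132,0.4,-6,37,0,-0.132,0.4,-6,37,0,-0.132,0.4,-6,37,0,-0.132,0.4,-6,37,0,-0.132,0.4,-6,37,0,-0.132,0.4,-6,37,0,-0.132,0.4,-6,37,0,-0.132,0.4,0,0,0,0,0.4,0,0,0,0,0.4])

```text
clock: 23.02
eef_pos: [549.2, 215.9, 134.7]
eef_rot: [-3.141, 0.0, 1.602]
wrist_force: [1.1, -0.7, -0.2]
finger_gap: 56.6
finger_force: 0.0
```

```bash
python3 - <<'E'
from mod import *
i1,_=snap('top','top4'); i2,_=snap('scene','sc4')
a=i1[95:245,325:385]; b=i2[225:335,180:340]
a=cv2.resize(a,None,fx=3.5,fy=3.5,interpolation=cv2.INTER_CUBIC);b=cv2.resize(b,None,fx=3.4,fy=3.4,interpolation=cv2.INTER_CUBIC)
o=np.zeros((530,790,3),np.uint8);o[:525,:210]=a;o[:374,215:759]=b;cv2.imwrite('pics/c5.png',o)
E
```

```text
(no output)
```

View pics/c5.png

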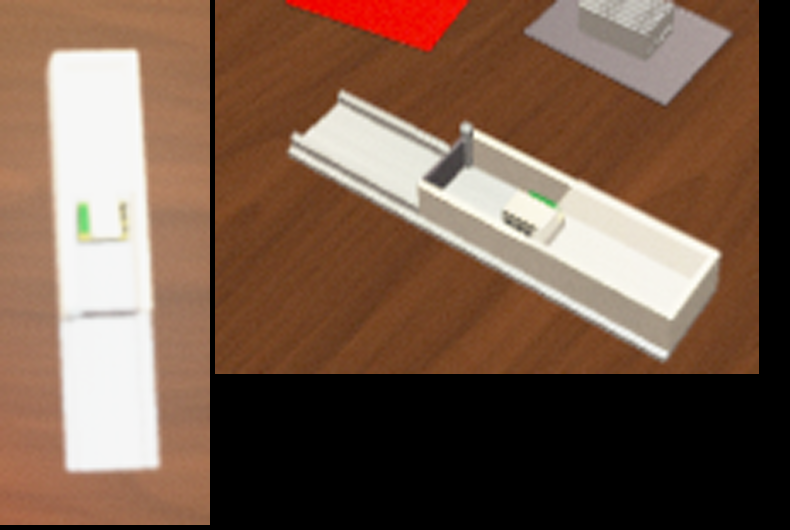

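The first module is inside and the gate is shut; its rear is about 62 mm past the gate. Now the second module.

>>> step_arm(series=[-1,3.5,-40,0,0.4,0,0,-25,0,0.4,0,0,-20,0,0.4,0,0,-9,0,0.4,0,0,0,0,0.4,0,0,0,0,0.8,0,0,0,0,0.8,0,0,0,0,0.8,0,0,0,0,0.8], squeeze=25)

```text
clock: 24.25
eef_pos: [548.7, 220.2, 41.9]
eef_rot: [3.141, -0.0, 1.601]
wrist_force: [0.0, -0.9, 6.7]
finger_gap: 36.5
finger_force: 24.5
```

>>> step_arm(series=[0,0,30,0.015,0.8,0,0,40,0,0.8,-3,-35,0,0,0.8,-3,-35,0,0,0.8,-3,-35,0,0,0.8,-3,-35,0,0,0.8,-3,-35,0,0,0.8,-3,-35,0,0,0.8,-3,-35,0,0,0.8,-3,-35,0,0,0.8,-3,-35,0,0,0.8,-3,-35,0,0,0.8,-3,-35,0,0,0.8,-3,-35,0,0,0.8,-3,-33,0,0,0.8,0,0,0,0,0.8,0,0,0,0,0.8])

```text
clock: 26.38
eef_pos: [509.4, -232.4, 111.1]
eef_rot: [-3.141, -0.0, 1.616]
wrist_force: [0.5, 0.3, -0.2]
finger_gap: 36.6
finger_force: 24.5
```

>>> step_arm(series=[0,0,-40,0,0.8,0,0,-20,0,0.8,0,0,-6,0,0.8,0,0,-4,0,0.8,0,0,-2,0,0.8,0,0,0,0,0.8])

```text
clock: 27.12
eef_pos: [509.7, -232.9, 39.7]
eef_rot: [3.141, 0.0, 1.616]
wrist_force: [0.2, 0.6, -0.5]
finger_gap: 36.4
finger_force: 24.5
```

>>> step_arm(series=[0,0,-3,0,0.8,0,0,-1,0,0.8,0,0,0,0,0.5,0,0,0,0,0.45,0,0,0,0,0.45,0,0,30,0,0.45,0,0,30,0,0.6,-30,0,0,0.188,0.8,-30,0,0,0.188,1,-20,0,0,0.188,1,0,0,0,0.188,1,0,0,0,0.188,1,0,0,0,0.188,1,0,0,0,0.188,1,0,0,0,0.188,1,0,-3,-30,0.066,1,0,0,-30,0,1,0,0,0,0,1])

```text
clock: 29.38
eef_pos: [428.5, -235.3, 33.8]
eef_rot: [3.139, -0.003, -3.102]
wrist_force: [0.5, -0.0, 0.2]
finger_gap: 0.3
finger_force: 0.0
```

>>> step_arm(series=[20,0.8,0,0,1,18,0.8,0,0,1,12,0.5,0,0,1,12,0.5,0,0,1,12,0.5,0,0,1,12,0.5,0,0,1,10,0.4,0,0,1,10,0.4,0,0,1,10,0.4,0,0,1,10,0.4,0,0,1,10,0.4,0,0,1,10,0.4,0,0,1,10,0.4,0,0,1,10,0.4,0,0,1,10,0.4,0,0,1,10,0.4,0,0,1,10,0.4,0,0,1,0,0,0,0,1])

```text
clock: 31.62
eef_pos: [626.2, -227.8, 35.2]
eef_rot: [-3.141, 0.001, -3.101]
wrist_force: [-0.2, -0.6, 0.1]
finger_gap: 0.5
finger_force: 0.3
```

>>> step_arm(series=[-4,0,0,0,1,0,0,40,0,1,0,0,40,0,1,0,0,20,0,0.6,-5.3,36,0,-0.121,0.4,-5.3,36,0,-0.121,0.4,-5.3,36,0,-0.121,0.4,-5.3,36,0,-0.121,0.4,-5.3,36,0,-0.121,0.4,-5.3,36,0,-0.121,0.4,-5.3,36,0,-0.121,0.4,-5.3,36,0,-0.121,0.4,-5.3,36,0,-0.121,0.4,-5.3,36,0,-0.121,0.4,-5.3,36,0,-0.121,0.4,-5.3,36,0,-0.121,0.4,-5.3,36,0,-0.121,0.4,-5.3,36,0,-0.121,0.4,0,0,0,0,0.4,0,0,0,0,0.4])

```text
clock: 34.12
eef_pos: [547.1, 275.4, 134.7]
eef_rot: [-3.141, 0.001, 1.489]
wrist_force: [-0.9, -0.5, -0.2]
finger_gap: 56.6
finger_force: 0.0
```

```bash
python3 - <<'E'
from mod import *
i1,_=snap('top','top5'); i2,_=snap('scene','sc5')
a=i1[95:245,140:385]; b=i2[225:335,180:340]
a=cv2.resize(a,None,fx=1.9,fy=1.9,interpolation=cv2.INTER_CUBIC);b=cv2.resize(b,None,fx=2,fy=2,interpolation=cv2.INTER_CUBIC)
o=np.zeros((290,790,3),np.uint8);o[:285,:a.shape[1]]=a;o[:220,468:788]=b;cv2.imwrite('pics/c6.png',o)
E
```

```text
(no output)
```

View pics/c6.png

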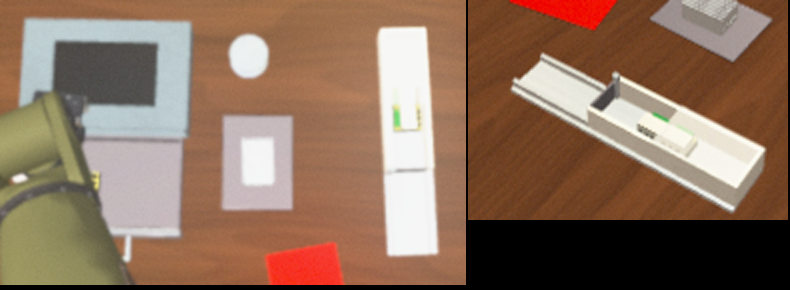

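Two are queued and the gate is shut. Now the third.

>>> step_arm(series=[0,0.5,-40,0,0.4,0,0,-25,0,0.4,0,0,-20,0,0.4,0,0,-9,0,0.4,0,0,0,0,0.4,0,0,0,0,0.8,0,0,0,0,0.8,0,0,0,0,0.8,0,0,0,0,0.8], squeeze=25)

```text
clock: 35.35
eef_pos: [547.5, 276.8, 41.9]
eef_rot: [3.141, -0.0, 1.488]
wrist_force: [-1.2, -0.1, 6.4]
finger_gap: 35.6
finger_force: 25.0
```

>>> step_arm(series=[0,0,30,0,0.8,0,0,40,0,0.8,-2.7,-36.4,0,0.016,0.8,-2.7,-36.4,0,0.016,0.8,-2.7,-36.4,0,0.016,0.8,-2.7,-36.4,0,0.016,0.8,-2.7,-36.4,0,0.016,0.8,-2.7,-36.4,0,0.016,0.8,-2.7,-36.4,0,0.016,0.8,-2.7,-36.4,0,0.016,0.8,-2.7,-36.4,0,0,0.8,-2.7,-36.4,0,0,0.8,-2.7,-36.4,0,0,0.8,-2.7,-36.4,0,0,0.8,-2.7,-36.4,0,0,0.8,-2.7,-36.1,0,0,0.8,0,0,0,0,0.8,0,0,0,0,0.8])

```text
clock: 37.6
eef_pos: [509.3, -232.1, 111.0]
eef_rot: [-3.141, -0.0, 1.616]
wrist_force: [0.3, 0.6, -0.7]
finger_gap: 36.0
finger_force: 25.0
```

>>> step_arm(series=[0,0,-40,0,0.8,0,0,-20,0,0.8,0,0,-6,0,0.8,0,0,-4,0,0.8,0,0,-2,0,0.8,0,0,0,0,0.8])

```text
clock: 38.35
eef_pos: [509.6, -232.7, 39.7]
eef_rot: [3.141, 0.0, 1.616]
wrist_force: [0.3, -0.6, -0.9]
finger_gap: 35.7
finger_force: 25.0
```

>>> step_arm(series=[0,0,-3,0,0.8,0,0,-1,0,0.8,0,0,0,0,0.5,0,0,0,0,0.45,0,0,0,0,0.45,0,0,30,0,0.45,0,0,30,0,0.6,-30,0,0,0.188,0.8,-30,0,0,0.188,1,-20,0,0,0.188,1,0,0,0,0.188,1,0,0,0,0.188,1,0,0,0,0.188,1,0,0,0,0.188,1,0,0,0,0.188,1,0,-3,-30,0.066,1,0,0,-30,0,1,0,0,0,0,1])

```text
clock: 40.6
eef_pos: [428.5, -235.1, 33.8]
eef_rot: [3.14, -0.003, -3.102]
wrist_force: [0.5, -0.1, 0.7]
finger_gap: 0.4
finger_force: 0.0
```

>>> step_arm(series=[20,0.8,0,0,1,18,0.8,0,0,1,12,0.5,0,0,1,12,0.5,0,0,1,12,0.5,0,0,1,12,0.5,0,0,1,10,0.4,0,0,1,10,0.4,0,0,1,10,0.4,0,0,1,10,0.4,0,0,1,10,0.4,0,0,1,10,0.4,0,0,1,10,0.4,0,0,1,10,0.4,0,0,1,10,0.4,0,0,1,10,0.4,0,0,1,10,0.4,0,0,1,0,0,0,0,1])

```text
clock: 42.85
eef_pos: [626.2, -227.6, 35.2]
eef_rot: [-3.141, 0.001, -3.101]
wrist_force: [0.4, -0.7, 0.3]
finger_gap: 0.5
finger_force: 0.3
```

>>> step_arm(series=[-4,0,0,0,1,0,0,40,0,1,0,0,40,0,1,0,0,20,0,0.6,-5,37.2,0,-0.1046,0.4,-5,37.2,0,-0.1046,0.4,-5,37.2,0,-0.1046,0.4,-5,37.2,0,-0.1046,0.4,-5,37.2,0,-0.1046,0.4,-5,37.2,0,-0.1046,0.4,-5,37.2,0,-0.1046,0.4,-5,37.2,0,-0.1046,0.4,-5,37.2,0,-0.1046,0.4,-5,37.2,0,-0.1046,0.4,-5,37.2,0,-0.1046,0.4,-5,37.2,0,-0.1046,0.4,-5,37.2,0,-0.1046,0.4,-5,37.2,0,-0.1046,0.4,-5,37.2,0,-0.1046,0.4,0,0,0,0,0.4])

```text
clock: 45.35
eef_pos: [545.4, 332.0, 134.2]
eef_rot: [-3.14, 0.0, 1.615]
wrist_force: [-0.5, -0.7, 0.4]
finger_gap: 56.5
finger_force: 0.0
```

```bash
python3 - <<'E'
from mod import *
print(manip.read_state()['eef_pos'])
i1,_=snap('top','top6'); i2,_=snap('scene','sc6')
a=i1[95:245,325:385]; b=i2[130:335,180:400]
a=cv2.resize(a,None,fx=3,fy=3,interpolation=cv2.INTER_CUBIC);b=cv2.resize(b,None,fx=2.5,fy=2.5,interpolation=cv2.INTER_CUBIC)
o=np.zeros((530,790,3),np.uint8);o[:450,:180]=a;o[:b.shape[0],185:185+b.shape[1]]=b;cv2.imwrite('pics/c7.png',o)
E
```

```text
[545.36271204 332.00416616 134.17494068]
```

View pics/c7.png

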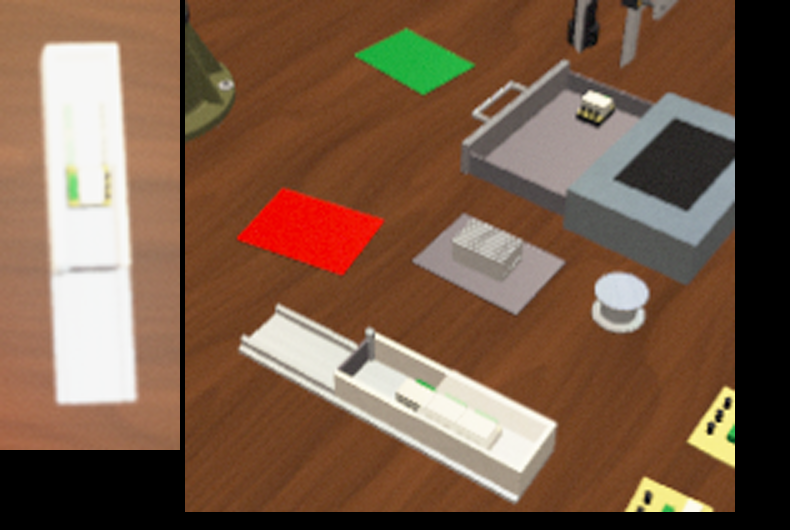

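Three are queued and the gate is shut. Only the last module is left in the drawer, at (597,105) in the crop.

>>> step_arm(series=[1,-2,-40,0,0.4,0,0,-25,0,0.4,0,0,-20,0,0.4,0,0,-9,0,0.4,0,0,0,0,0.4,0,0,0,0,0.8,0,0,0,0,0.8,0,0,0,0,0.8,0,0,0,0,0.8], squeeze=25)

```text
clock: 46.58
eef_pos: [547.7, 328.5, 41.9]
eef_rot: [3.141, -0.0, 1.613]
wrist_force: [-0.7, -0.6, 6.2]
finger_gap: 35.5
finger_force: 25.0
```

>>> step_arm(series=[0,0,30,0,0.8,0,0,40,0,0.8,-2.4,-35.1,0,0,0.8,-2.4,-35.1,0,0,0.8,-2.4,-35.1,0,0,0.8,-2.4,-35.1,0,0,0.8,-2.4,-35.1,0,0,0.8,-2.4,-35.1,0,0,0.8,-2.4,-35.1,0,0,0.8,-2.4,-35.1,0,0,0.8,-2.4,-35.1,0,0,0.8,-2.4,-35.1,0,0,0.8,-2.4,-35.1,0,0,0.8,-2.4,-35.1,0,0,0.8,-2.4,-35.1,0,0,0.8,-2.4,-35.1,0,0,0.8,-2.4,-35.1,0,0,0.8,-2.4,-35.1,0,0,0.8,0,0,0,0,0.8,0,0,0,0,0.8])

```text
clock: 49.08
eef_pos: [509.0, -232.7, 111.0]
eef_rot: [-3.141, -0.0, 1.613]
wrist_force: [0.4, 0.0, -1.7]
finger_gap: 35.8
finger_force: 25.0
```

>>> step_arm(series=[0,0,-40,0,0.8,0,0,-20,0,0.8,0,0,-6,0,0.8,0,0,-4,0,0.8,0,0,-2,0,0.8,0,0,0,0,0.8])

```text
clock: 49.82
eef_pos: [509.5, -233.4, 41.0]
eef_rot: [3.14, 0.002, 1.614]
wrist_force: [-3.3, -2.7, 7.7]
finger_gap: 36.1
finger_force: 25.0
```

```bash
python3 - <<'E'
from mod import *
i2,_=snap('scene','sc7')
cv2.imwrite('pics/c8.png',cv2.resize(i2[225:315,180:300],None,fx=6,fy=6,interpolation=cv2.INTER_CUBIC))
E
```

```text
(no output)
```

View pics/c8.png

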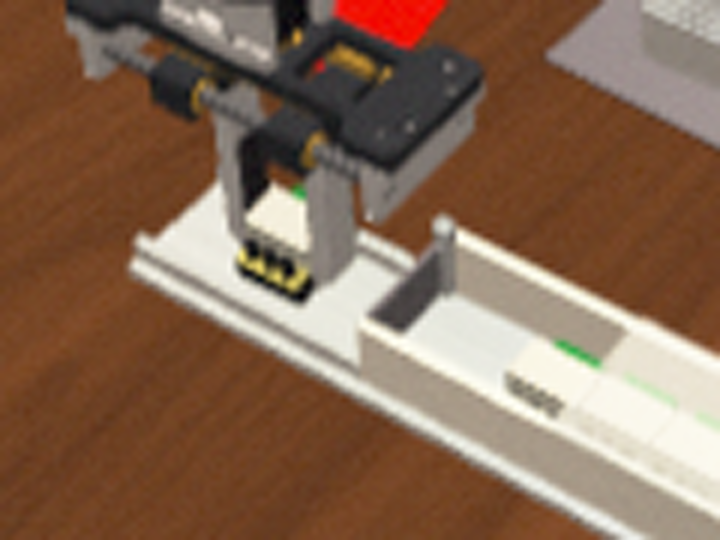

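The module slipped a little lower in the grip and is on the floor between the rails, around (275,265). It's safe to release.

>>> step_arm(series=[0,0,0,0,0.56,0,0,0,0,0.5,0,0,0,0,0.45,0,0,0,0,0.45,0,0,30,0,0.45,0,0,34,0,0.6,-30,0,0,0.188,0.8,-30,0,0,0.188,1,-20,0,0,0.188,1,0,0,0,0.188,1,0,0,0,0.188,1,0,0,0,0.188,1,0,0,0,0.188,1,0,0,0,0.188,1,0,0,0,0.066,1,0,0,0,0,1])

```text
clock: 51.88
eef_pos: [429.0, -233.3, 103.2]
eef_rot: [-3.142, -0.0, -3.105]
wrist_force: [0.6, -0.3, -0.1]
finger_gap: 0.4
finger_force: 0.0
```

```bash
python3 - <<'E'
from mod import *
i2,_=snap('scene','sc8')
cv2.imwrite('pics/c9.png',cv2.resize(i2[225:315,180:300],None,fx=6,fy=6,interpolation=cv2.INTER_CUBIC))
E
```

```text
(no output)
```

View pics/c9.png

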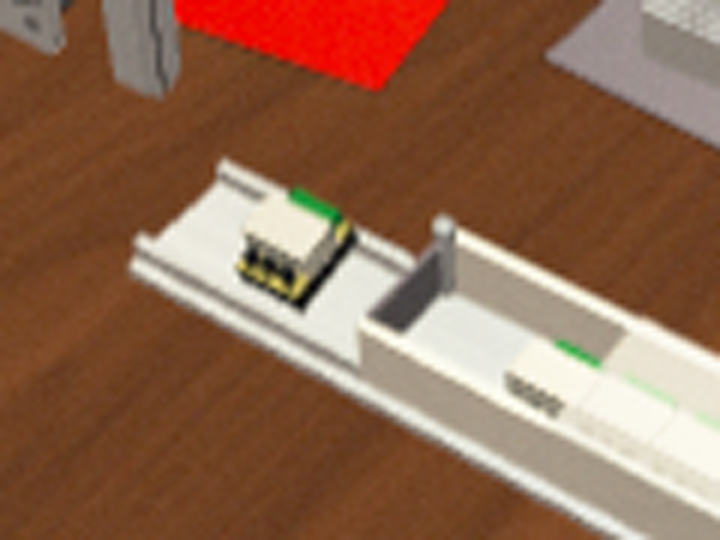

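```bash
python3 - <<'E'
from mod import *
for t in('sc3','sc8'):
    im=cv2.imread(f'pics/{t}.png'); P=cloud('scene',np.load(f'pics/{t}.npy'))
    h=cv2.cvtColor(im,cv2.COLOR_BGR2HSV).astype(int)
    w=np.zeros((420,560),bool); w[250:280,215:245]=1
    for n,m in(('green',(abs(h[...,0]-60)<15)&(h[...,1]>120)),('yellow',(abs(h[...,0]-27)<8)&(h[...,1]>110)&(h[...,2]>90)),('dark',h[...,2]<60)):
        m=m&w; v,u=np.nonzero(m); print(t,n,m.sum(),u.mean().round(1),v.mean().round(1),np.median(P[m],0).round(1))
    Q=P[w&(P[...,2]>25)]; Q=Q[Q[:,2]<60]
    A=np.c_[Q[:,:2]-Q[:,:2].mean(0),np.ones(len(Q))]; print(t,len(Q),Q.mean(0).round(1),np.linalg.lstsq(A,Q[:,2],rcond=None)[0].round(3))
E
```

```text
sc3 green 5 233.6 261.0 [ 514.8 -215.4   30.6]
sc3 yellow 28 225.1 271.4 [ 513.9 -253.4   19.9]
sc3 dark 49 228.1 271.1 [ 522.3 -250.7   16.6]
sc3 172 [ 519.2 -238.9   33.3] [5.6000e-02 2.8000e-02 3.3342e+01]
sc8 green 19 232.0 258.6 [ 506.9 -217.    35.8]
sc8 yellow 38 228.1 268.2 [ 515.9 -251.9   21. ]
sc8 dark 35 229.8 269.8 [ 526.6 -249.    20.7]
sc8 208 [ 519.4 -237.7   36. ] [6.000e-03 6.000e-02 3.601e+01]
```

Depth comparison shows this module about 3 mm higher with its left side raised, so its left edge is sitting on the left rail. I'll regrip it and shift it right.

>>> step_arm(series=[0,0,20,-0.18,0.4,0,0,0,-0.18,0.4,10,0,0,-0.18,0.4,10,0,0,-0.18,0.4,10,0,0,-0.18,0.4,10,0,0,-0.18,0.4,20,0,0,-0.18,0.4,20,0,0,-0.18,0.4,0,0,0,-0.125,0.4,0,0,-40,0,0.4,0,0,-34,0,0.4,0,0,-7,0,0.4,0,0,0,0,0.7,0,0,0,0,0.7,0,0,0,0,0.7,0,0,3,0,0.7,0,-3,0,0,0.7,0,-2,0,0,0.7,0,0,0,0,0.7], squeeze=10)

```text
clock: 54.3
eef_pos: [509.0, -238.4, 45.1]
eef_rot: [-3.141, -0.0, 1.614]
wrist_force: [-0.2, 0.6, -1.5]
finger_gap: 35.8
finger_force: 10.0
```

>>> step_arm(series=[0,0,-2,0,0.7,0,0,-2,0,0.7,0,0,0,0,0.7])

```text
clock: 54.68
eef_pos: [509.1, -238.0, 41.5]
eef_rot: [-3.142, -0.0, 1.614]
wrist_force: [-2.6, 4.0, 5.6]
finger_gap: 35.9
finger_force: 10.0
```

>>> step_arm(series=[0,0,0,0,0.56,0,0,0,0,0.5,0,0,0,0,0.45,0,0,0,0,0.45,0,0,30,0,0.45,0,0,34,0,0.6,-30,0,0,0.188,0.8,-30,0,0,0.188,1,-20,0,0,0.188,1,0,0,0,0.188,1,0,0,0,0.188,1,0,0,0,0.188,1,0,0,0,0.188,1,0,0,0,0.188,1,0,0,0,0.066,1,0,0,0,0,1])

```text
clock: 56.68
eef_pos: [429.0, -238.3, 105.3]
eef_rot: [-3.142, 0.0, -3.104]
wrist_force: [-0.1, -0.1, 0.1]
finger_gap: 0.5
finger_force: 0.0
```

```bash
python3 - <<'E'
from mod import *
snap('scene','sc9')
o=[]
for t in('sc3','sc9'):
    im=cv2.imread(f'pics/{t}.png'); P=cloud('scene',np.load(f'pics/{t}.npy'))
    o.append(cv2.resize(im[240:290,195:260],None,fx=6,fy=6,interpolation=cv2.INTER_CUBIC))
    h=cv2.cvtColor(im,cv2.COLOR_BGR2HSV).astype(int)
    w=np.zeros((420,560),bool); w[250:280,215:245]=1
    for n,m in(('green',(abs(h[...,0]-60)<15)&(h[...,1]>120)),('yellow',(abs(h[...,0]-27)<8)&(h[...,1]>110)&(h[...,2]>90)),('dark',h[...,2]<60)):
        m=m&w; v,u=np.nonzero(m); print(t,n,m.sum(),u.mean().round(1),v.mean().round(1),np.median(P[m],0).round(1))
    Q=P[w&(P[...,2]>25)]; Q=Q[Q[:,2]<60]
    A=np.c_[Q[:,:2]-Q[:,:2].mean(0),np.ones(len(Q))]; print(t,len(Q),Q.mean(0).round(1),np.linalg.lstsq(A,Q[:,2],rcond=None)[0].round(3))
cv2.imwrite('pics/c10.png',np.hstack(o))
E
```

```text
sc3 green 5 233.6 261.0 [ 514.8 -215.4   30.6]
sc3 yellow 28 225.1 271.4 [ 513.9 -253.4   19.9]
sc3 dark 49 228.1 271.1 [ 522.3 -250.7   16.6]
sc3 172 [ 519.2 -238.9   33.3] [5.6000e-02 2.8000e-02 3.3342e+01]
sc9 green 6 232.5 260.5 [ 508.3 -215.2   27.6]
sc9 yellow 30 225.4 271.0 [ 513.2 -254.8   20.3]
sc9 dark 41 227.9 271.2 [ 522.5 -251.5   16.7]
sc9 177 [ 518.5 -239.1   33.1] [ 6.2000e-02 -2.5000e-02  3.3056e+01]
```

View pics/c10.png

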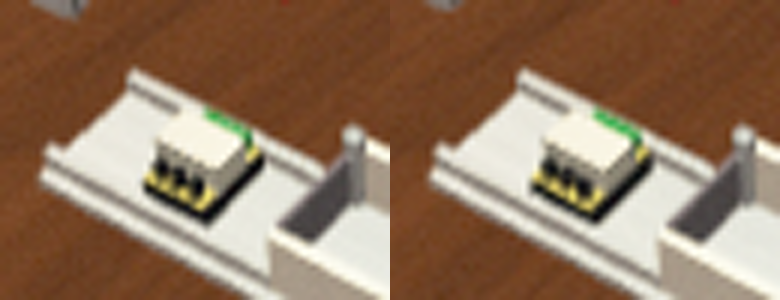

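It now sits flat, identical to the first one (pictures side by side). Push.

>>> step_arm(series=[0,3,-35,0,1,0,0,-35,0,1,20,0.8,0,0,1,18,0.8,0,0,1,12,0.5,0,0,1,12,0.5,0,0,1,12,0.5,0,0,1,12,0.5,0,0,1,10,0.4,0,0,1,10,0.4,0,0,1,10,0.4,0,0,1,10,0.4,0,0,1,10,0.4,0,0,1,10,0.4,0,0,1,10,0.4,0,0,1,10,0.4,0,0,1,10,0.4,0,0,1,0,0,0,0,1])

```text
clock: 58.98
eef_pos: [605.8, -227.9, 35.1]
eef_rot: [-3.142, 0.001, -3.103]
wrist_force: [-0.0, -0.9, -0.3]
finger_gap: 0.4
finger_force: 0.0
```

>>> step_arm(series=[10,0.4,0,0,1,8,0.3,0,0,1,3,0,0,0,1,0,0,0,0,1])

```text
clock: 59.48
eef_pos: [626.4, -227.4, 35.2]
eef_rot: [-3.141, 0.001, -3.103]
wrist_force: [0.7, -0.6, -0.7]
finger_gap: 0.1
finger_force: 0.3
```

>>> step_arm(series=[-4,0,0,0,1,0,0,40,0,1,0,0,40,0,1,0,0,20,-0.04,1,-16,33.5,0,0,1,-16,33.5,0,0,1,-16,33.5,0,0,1,-16,33.5,0,0,1,-16,33.5,0,0,1,-16,33.5,0,0,1,-16,33.5,0,0,1,-16,33.5,0,0,1,-16,33.5,0,0,1,-16,33.5,0,0,1,-16,33.5,0,0,1,-16,33.5,0,0,1,-16,33.5,0,0,1,-16,33.5,0,0,1,0,0,0,0,1,0,0,0,0,1])

```text
clock: 61.98
eef_pos: [398.1, 241.2, 135.3]
eef_rot: [3.141, 0.0, 3.14]
wrist_force: [0.4, -0.6, 0.2]
finger_gap: 0.3
finger_force: 0.0
```

```bash
python3 - <<'E'
from mod import *
i1,_=snap('top','top10'); i2,_=snap('scene','sc10')
a=i1[95:245,325:385]; b=i2[110:335,180:420]
a=cv2.resize(a,None,fx=3.6,fy=3.6,interpolation=cv2.INTER_CUBIC);b=cv2.resize(b,None,fx=2.4,fy=2.4,interpolation=cv2.INTER_CUBIC)
o=np.zeros((545,795,3),np.uint8);o[:540,:216]=a;o[:b.shape[0],217:217+b.shape[1]]=b;cv2.imwrite('pics/c11.png',o)
P=cloud('top',np.load('pics/top10.npy'))
E
```

```text
(no output)
```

View pics/c11.png

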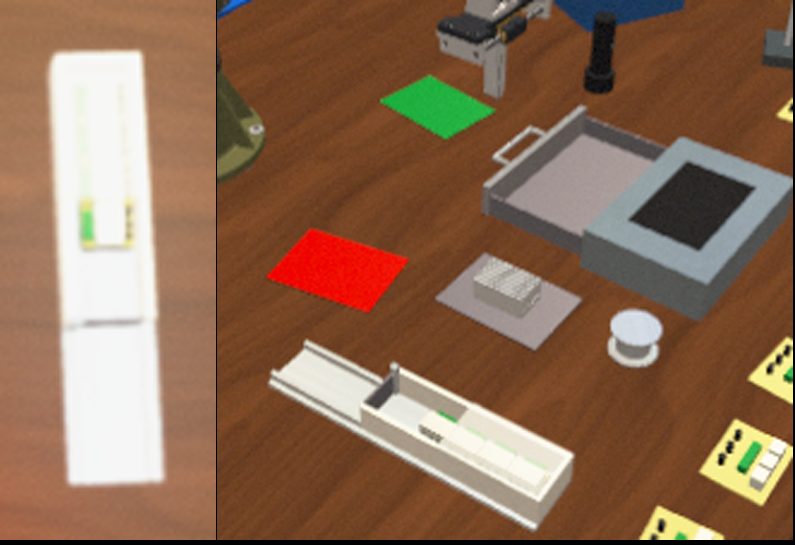

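All four are inside, the gate is shut (top crop (105,322)), the drawer is empty and the heat sink is on the mat. Now push the drawer shut by its handle bar.

>>> step_arm(series=[0,2,-40,0,1,0,0,-30,0,1,0,0,-16,0,1,0,0,0,0,1,10,0,0,0,1,10,0,0,0,1,12,0,0,0,1,12,0,0,0,1,12,0,0,0,1,12,0,0,0,1,12,0,0,0,1,12,0,0,0,1,12,0,0,0,1,12,0,0,0,1,12,0,0,0,1,12,0,0,0,1,12,0,0,0,1,12,0,0,0,1,0,0,0,0,1])

```text
clock: 64.45
eef_pos: [562.9, 243.6, 49.3]
eef_rot: [3.141, 0.001, 3.139]
wrist_force: [0.3, -0.5, -0.3]
finger_gap: 0.6
finger_force: 0.0
```

>>> step_arm(series=[2,0,0,0,1,1,0,0,0,1,1,0,0,0,1,0,0,0,0,1])

```text
clock: 64.95
eef_pos: [565.4, 243.7, 49.3]
eef_rot: [-3.141, -0.001, 3.14]
wrist_force: [-5.5, -0.8, 2.9]
finger_gap: 0.6
finger_force: 2.6
```

>>> step_arm(series=[1,0,0,0,1,1,0,0,0,1,0,0,0,0,1])

```text
clock: 65.32
eef_pos: [565.8, 243.8, 49.2]
eef_rot: [-3.141, -0.006, 3.14]
wrist_force: [-19.5, -0.6, 12.2]
finger_gap: 0.2
finger_force: 9.8
```

>>> step_arm(series=[-4,0,0,0,1,-10,0,0,0,1,-20,0,0,0,1,-40,0,0,0,1,-40,0,20,0,1,0,0,50,0,1,0,0,50,0,1,-20,0,0,0,1,0,0,0,0,1,0,0,0,0,1])

```text
clock: 66.58
eef_pos: [434.2, 243.5, 168.8]
eef_rot: [-3.141, -0.0, 3.14]
wrist_force: [0.5, -0.5, 0.4]
finger_gap: 0.5
finger_force: 0.0
```

```bash
python3 - <<'E'
from mod import *
i1,_=snap('top','top11'); i2,_=snap('scene','sc11')
h=cv2.cvtColor(i1,cv2.COLOR_BGR2HSV)
m=np.zeros((420,560),np.uint8); m[150:210,255:297]=h[150:210,255:297,2]>225
c=max(cv2.findContours(m,cv2.RETR_EXTERNAL,cv2.CHAIN_APPROX_NONE)[0],key=cv2.contourArea)[:,0]
print('hs',cv2.minAreaRect(plane('top',c[:,0]+0.,c[:,1]+0.,35)[:,:2].astype(np.float32)))
a=cv2.imread('pics/top0.png').astype(int); b=cv2.imread('pics/sc10.png').astype(int)
print('drawer vs start',abs(a-i1)[155:185,170:245].mean(), 'lane/hs vs sc10',abs(b-i2)[190:335,190:345].mean())
cv2.imwrite('pics/c12.png',np.hstack([i1[95:245,140:385],a[95:245,140:385].astype(np.uint8)]))
E
```

```text
hs ((582.5294799804688, 7.773794174194336), (68.19124603271484, 46.944522857666016), 0.879511833190918)
drawer vs start 1.7102222222222223 lane/hs vs sc10 4.162150537634409
```

View pics/c12.png

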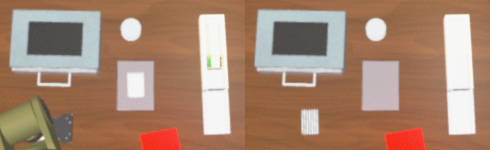

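The drawer is shut exactly as at the start, the heat sink is on the mat, and the modules are queued behind the shut gate.

```bash
python3 -c "
from cell import manip
print(manip.sign_off())"
```

```text
the job is handed in; nothing more can be done
None
```

The job is handed in at about 67 s: heat sink on the grey mat, all four relay modules queued behind the shut gate, the drawer pushed fully shut, and the spool, torch and meter untouched.

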